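# Index the bench magnifier over the pinned beetle

### The arm

A 6-joint arm with a two-finger parallel gripper is mounted at the origin on the work surface. World frame = base frame: x ahead of the robot, y to its left, z up, the work surface at z = 0. Lengths are in mm, angles in degrees, forces in N, time in s.
With the tool pointing down it reaches from about 350 to 850 mm from the base axis. Payload 8.1 kg.
Tool frame: the origin (TCP) lies at the centre of the arm's flange, where the gripper is bolted on; the fingertips stand 173 mm ahead of it and the grasp point (between the pads) lies 155 mm ahead of it; z points along the fingers, y is the line along which they close (so a half turn about z gives the same grasp; the last joint's range is limited). The gripper opens to 85 mm and grips with 20 to 120 N. Pads are 22 mm wide; open, the fingers measure 114 mm over their backs; the gripper's body (76 mm by 85 mm) begins 54 mm behind the grasp point. The pads swing forward as they close: fully open they stand 13 mm farther back than shut.
Start: joints at [69.42, 7.471, 85.268, -0, 87.261, -4.893], TCP at [162.213, 577.662, 404.692] pointing down, gripper open.
Joint ranges: [-169.43, 169.43], [-51.17, 129.36], [1.28, 143.12], [-76.62, 256.62], [0, 156.53], [-152.29, 152.29]. Speed limits (degrees/s): [136.94, 136.94, 159.86, 180, 180, 180].

### API

Orientations are given as [roll, pitch, yaw] about the fixed x, y, z axes, in that order (R = Rz(yaw) Ry(pitch) Rx(roll)).
In Python, from bench import * gives the robot as it stands.
- The arm moves only by the shell command python3 -m jog 'ROWS' [FORCE]. ROWS is text: rows parted by semicolons, each of 7 numbers parted by spaces: the shift along the tool's x, y, z scaled (see below), then the turn, a rotation vector about the tool's x, y, z scaled (see below), then the closure, from -1 (fully open) to 1 (shut). In form: tx ty tz wx wy wz hand; .... A call has 1 to 5 rows; each row shifts and turns the commanded pose from where the row before left it, along the tool's axes as they then stand; what a row does not reach is not made up. The controller multiplies each number of a shift by 0.1 m and each number of a turn by 60 degrees. A row lasts 1/8 s, in which the tool goes at most 62.5 mm and 10.7 degrees, less where a joint would pass 70% of its speed; a pose out of reach is approached as far as the arm can. A call with a number of a shift or a turn outside -1 to 1 is refused whole. A call with a gripper value outside its range is refused whole. The fingers move at their own pace and stop on an object; FORCE is the grip in N (left out, the last holds). Time passes only in rows, so rows that do not move let the fingers close. It gives the time, the measured TCP pose, the force, the opening and the grip force at its end, in the units of the state.
- sense(): the state, without advancing time (a new reading comes with each control period).
- snapshot(name): name is "scene" or "top" or "wrist"; returns a dict with "img" (420x560x3 uint8, red, green, blue), "fx", "fy", "cx", "cy" (pixels), "extrinsics" (4x4, takes a point from camera to world coordinates). Camera axes: x right, y down, z forward; pixel columns grow to the right and rows downward; lengths in mm; the calibration is good to about 2 mm. A picture is of the moment at which its call begins. There is no depth.
- hand_in(): hands the job in; it is judged then, once.
The state is a dict: "time": time; "joint_pos": joint angles; "qd": joint speeds; "joint_efforts": joint torques, N m; "tool_pos": TCP position; "tcp_rot": TCP orientation; "ft_force": force on the tool from outside, world axes, zero at the start; "wrist_torque": the same for the moment, N m; "finger_gap": finger opening in mm; "grip_force": force on a finger pad.
Only numpy, scipy, OpenCV 4.12 (cv2) and the standard library are available. Lean on these libraries where they do the work, as an engineer would, in place of code of your own. Each camera call takes 0.05 s, during which the arm holds its last target. There are 200 camera calls.

### The job

Bring the swing-arm magnifier over the pinned beetle: hook a fingertip under the pull ring, lift the spring index pin right out of its hole, swing the arm one hole towards the beetle's foam block and let go, so that the pin drops fully home in that hole. Work the ring gently and only by hooking it, do not pinch or lift anything, keep off the lens head, and leave the foam blocks and everything else on the bench where they stand.

Things in the scene. Friction and masses are not known exactly. Their poses are not given: they have to be found in the camera images.
- stand: white cast foot of the bench magnifier, bolted down at a different place and turn each time, 170 x 145 x 16 mm (from 45 mm behind the hinge to 125 mm ahead). Origin: on the bench straight under the swing arm's upright hinge axis; x along the middle line of the index plate, away from the robot, z up. The dark hinge hub above it is 46 mm wide and ends 100 mm above the bench
- index_plate: flat steel sector on the stand's column, same origin and axes as the stand, radius 170 mm, top 62 mm above the bench. Five drilled holes, 10 mm wide, lie at 150 mm from the hinge axis, 18 degrees (0.314 rad) apart; the middle one is on the x axis and the pin starts in it
- swing_arm (a joint): angle of the swing arm about the hinge axis, rad, 0 in the middle hole (start), positive anticlockwise from above; holes at -0.628, -0.314, 0, 0.314, 0.628; stops at +-0.70. About 0.007 rad of play with the pin home. Hinge friction about 0.15 N m: the arm stays where it is left
- barrel_top (a point): centre of the top of the pin's steel barrel on the swing arm, 150 mm from the hinge axis, 102 mm above the bench; the barrel is 24 mm in diameter and stands on the aluminium arm, a bar 30 mm wide whose top is 80 mm above the bench
- index_pin (a joint): lift of the spring index pin, m: 0 fully home in a hole, about 0.010 when its round tip rests on the plate between holes, clear above that, stop at 0.020. The 8 mm upright pin runs through the barrel; its spring pulls it down with 4 N at 0, 8 N at 0.020. Let go between holes it rides on the plate and drops into the next hole that it meets
- pull_ring: round steel pull ring fixed on the pin's top: 44 mm inside, 54 mm outside, 5 mm wire. Origin: ring centre, 162 mm from the hinge axis, 137 mm above the bench with the pin home. x outward along the arm from the hinge, y left, z up. It stands crosswise to the arm, opening towards hinge and robot; its top leans outward by 30 degrees. The pin joins its lowest point
- ring_left: left side of the pull ring's wire (a third of the way down to two thirds); origin: middle of the wire there, 24.5 mm to the left of the ring's centre
- ring_right: right side of the pull ring's wire, likewise; origin 24.5 mm to the right of the ring's centre. A hooked finger may push one side or the other, never both at once
- lens_head: round magnifier lens in a white rim at the arm's outer end, 112 mm in diameter, 18 mm high; the origin is the centre of its underside, 310 mm from the hinge axis and 150 mm above the bench. An upright 14 mm rod carries it at 248 mm from the axis
- beetle_block: white foam block 60 x 60 x 25 mm, loose, that carries the dark beetle (about 30 mm long) on a pin in the middle, 56 mm high in all. It stands about 310 mm from the hinge axis, below the next hole's lens place, on the left or the right of the arm. The origin is the centre of its underside; the beetle is over it
- spare_pin_block: the same foam block with only bare spare pins stuck in it, on the other side of the arm, 50 mm high in all; leave it alone. Origin: centre of its underside
- pinning_block: small wooden block of three steps, 26 x 78 x 27 mm, loose under the lens at the start; leave it alone. Origin: centre of its underside
- vial: small glass jar with black cap, 28 mm in diameter, 62 mm high, loose; leave it alone. Origin: centre of its underside
- dish: shallow glass dish, 80 mm in diameter, 14 mm high, loose; leave it alone. Origin: centre of its underside
- forceps: steel forceps, 122 mm long, lying loose to the left; leave them alone
- brush: small brush, 160 mm long, lying loose to the right; leave it alone
- solvent_jar: brown jar with black cap, 56 mm in diameter, 85 mm high, loose at the left; leave it alone. Origin: centre of its underside
Mind the look-alikes: they are no part of the job. Leave any purple or yellow look-alike of the beetle_block alone.

How it is judged (in metres and radians):
On the way, in this order (a step that is already met when the one before it is completed fails the run):
1. the index pin is lifted clear of the middle hole before the arm swings (value of joint index_pin above 0.0095 m and value of joint swing_arm between -0.15 and 0.15 rad), for 0.04 s.
2. the pin drops home in the next hole, with the lens over the beetle (value of joint index_pin below 0.003 m and horizontal distance between lens_head and beetle_block below 0.025 m), for 0.2 s.
At the end, for the whole second after the job is handed in: the pin is home (lift under 3 mm) in the next hole on the beetle's side (arm at 0.314 rad, within 0.018), the lens centre lies within 25 mm of the beetle block's centre seen from above, and the arm is at rest (all of step 2 and (value of joint swing_arm between 0.296 and 0.332 rad or value of joint swing_arm between -0.332 and -0.296 rad) and linear speed of lens_head below 0.02 m/s); the robot touches nothing.
It fails at once if the ring is pinched between its two sides (contact force between the fingers and ring_left above 1.5 N and contact force between the fingers and ring_right above 1.5 N).
It fails at once if the ring is squeezed or wrenched (more than 25 N on it) (contact force between the fingers and pull_ring above 25 N).
It fails at once if the lens head is touched (contact force between anything else and lens_head above 1 N).
It fails at once if a foam block is shifted or lifted by more than 10 mm (distance of any of beetle_block, spare_pin_block from where it was at the start of the episode above 0.01 m).
It fails at once if another thing on the bench is shifted or lifted by more than 15 mm (distance of any of pinning_block, vial, dish, forceps, brush, solvent_jar from where it was at the start of the episode above 0.015 m).
It also fails if it takes over 48 s, if anything falls off the work surface, if the arm or the gripper's body presses on something with over 40 N, if the wrist force passes 120 N, or if a joint passes its speed limit or range.

## Working session

There is one attempt and no reset: what is moved stays moved. The work goes in short steps, Python scripts to look and compute and a shell command to move; the robot and the scene stay as the last step left them, time stands still between calls to the robot, and variables do not carry over. Pictures are saved under pics/ and viewed, at most 10 in all, crops included, and the job is handed in when it is done.

```bash
mkdir -p pics; ls; python3 - <<'E'
from bench import *
import cv2,json,numpy as np
for n in ("scene","top"):
    s=snapshot(n); cv2.imwrite(f"pics/{n}0.png",s["img"][:,:,::-1])
    print(n,s["fx"],s["fy"],s["cx"],s["cy"],np.round(s["extrinsics"],4).tolist())
print(sense())
E
```

```text
pics
scene 422.11914912267287 422.11914912267287 276.4398154313833 210.1647472702437 [[-0.8101, 0.4185, -0.4106, 1102.0842], [0.5863, 0.5856, -0.5598, 656.3431], [0.0062, -0.6942, -0.7197, 971.9799], [0.0, 0.0, 0.0, 1.0]]
top 514.0542523518867 514.0542523518867 280.65326912402503 206.20302888351728 [[0.0262, -0.9955, 0.0909, 455.9605], [-0.9996, -0.0266, -0.0027, -5.0426], [0.0051, -0.0908, -0.9959, 1765.2738], [0.0, 0.0, 0.0, 1.0]]
{'time': 0.1, 'joint_pos': array([ 6.94176454e+01,  7.51097228e+00,  8.53254558e+01,  1.50140774e-03,
        8.72622936e+01, -4.89357218e+00]), 'qd': array([ 0.00233746, -0.06677451, -0.14096244, -0.03138723,  0.08298516,
        0.12499872]), 'joint_efforts': array([ 8.62619363e-04, -5.70960224e+01, -5.01932895e+01, -2.60139786e-04,
        8.41456815e-03, -5.43428223e-05]), 'tool_pos': array([162.14872828, 577.44702054, 403.72393382]), 'tcp_rot': array([-1.79901766e+02, -9.91556645e-03,  1.64311136e+02]), 'ft_force': array([ 0.24122311, -0.66386698,  0.34231258]), 'wrist_torque': array([ 0.00101876, -0.01425575, -0.02565748]), 'grip_force': 0.0, 'finger_gap': 85.31707239192495}
```

View pics/scene0.png

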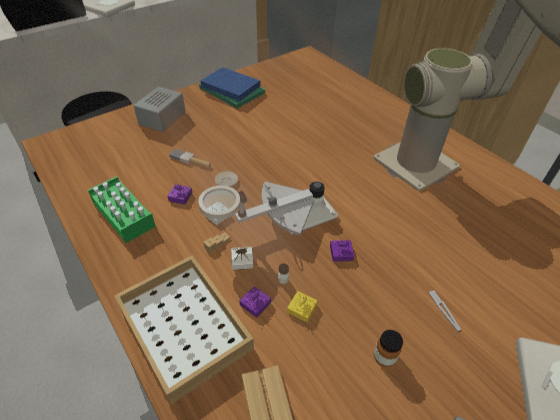

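View pics/top0.png

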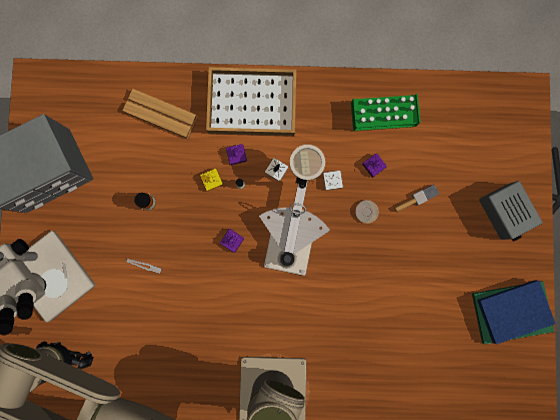

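The top view shows the hub at about (288,259), the lens at (307,162), the beetle block on the left at (277,169) and the spare block at (333,180). That makes the swing positive (+0.314). I'll enlarge both views.

```bash
cat > h.py <<'E'
import numpy as np,cv2
from bench import *
def ray(s,u,v,z):
    E=np.array(s["extrinsics"]);d=E[:3,:3]@[(u-s["cx"])/s["fx"],(v-s["cy"])/s["fy"],1]
    o=E[:3,3];return o+d*(z-o[2])/d[2]
def proj(s,P):
    E=np.array(s["extrinsics"]);c=E[:3,:3].T@(np.asarray(P,float)-E[:3,3])
    return np.array([c[0]/c[2]*s["fx"]+s["cx"],c[1]/c[2]*s["fy"]+s["cy"]])
E
python3 - <<'E'
from h import *
t=cv2.imread("pics/top0.png")[135:285,240:360]; s=cv2.imread("pics/scene0.png")[165:240,225:345]
a=cv2.resize(t,None,fx=4,fy=4,interpolation=cv2.INTER_CUBIC);b=cv2.resize(s,(320,200),interpolation=cv2.INTER_CUBIC)
c=np.zeros((600,800,3),np.uint8);c[:,:480]=a;c[:200,480:]=b;cv2.imwrite("pics/crop.png",c)
s=snapshot("top")
for n,u,v,z in(("hub",288,259,100),("lens",307.5,162,165),("beetle",277,169,25),("spare",333,180,25)):print(n,ray(s,u,v,z))
E
```

```text
hub [437.82199133 -37.65710513 100.        ]
lens [744.16539023 -90.24079653 165.        ]
beetle [742.3080306    6.14492382  25.        ]
spare [ 709.5057293  -186.16157135   25.        ]
```

View pics/crop.png

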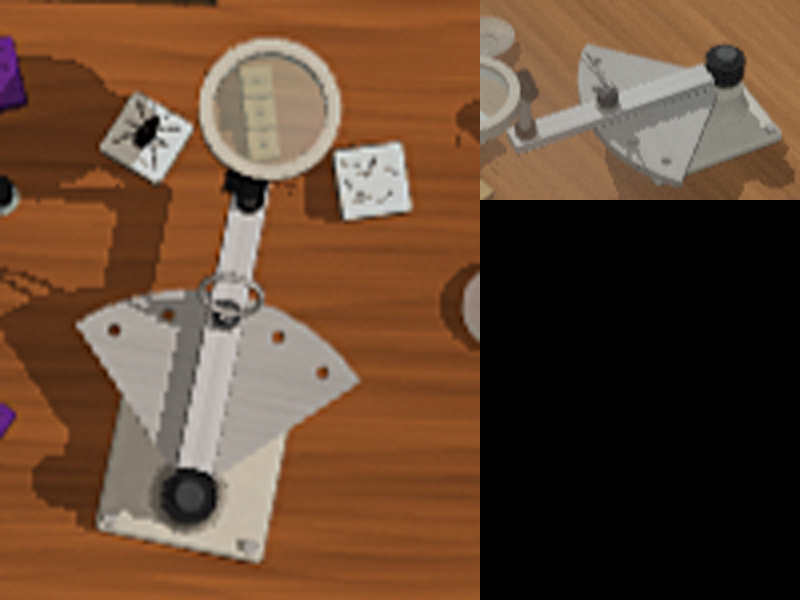

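```bash
cat >> h.py <<'E'
from scipy.spatial.transform import Rotation as Ro
H=np.array([438.,-34.]);A=np.radians(-9.9)
def goal(a,ring_z,back,off=50.,tip=160.,lat=0.,pen=12.):
    """tool pose with lower open finger's tip pen mm past ring centre minus back; arm bearing a"""
    R=Ro.from_euler('z',a)*Ro.from_matrix(np.array([[0,.5,.866],[1,0,0],[0,.866,-.5]]))
    rc=np.r_[H+162*np.array([np.cos(a),np.sin(a)]),ring_z]
    return rc+R.apply([lat,off,pen-tip-back]),R
def plan(p,R,n):
    s=sense();p0=s["tool_pos"];R0=Ro.from_euler('xyz',s["tcp_rot"],degrees=True)
    w=(R0.inv()*R).as_rotvec();print("dist",np.linalg.norm(p-p0),"deg",np.degrees(np.linalg.norm(w)))
    d=R0.inv().apply(p-p0);print("1-shot tool shift mm",d.round(1),"rot deg",np.degrees(w).round(1))
    for i in range(n):
        Rc=R0*Ro.from_rotvec(w*i/n)
        print(*(Rc.inv().apply((p-p0)/n)/100).round(3),*(np.degrees(w)/n/60).round(4),"-1")
E
python3 - <<'E'
from h import *
s=snapshot("top")
h=ray(s,287,258.75,100);l=ray(s,307.5,162.5,166);r=ray(s,297.5,208.75,140);b=ray(s,276.5,169.2,25)
for n,q in(("hub",h),("lens",l),("ring",r),("beetle",b)):
    d=(q-h)[:2];print(n,q,np.hypot(*d),np.degrees(np.arctan2(d[1],d[0])))
p,R=goal(A,137,70);p[2]+=80;print(p);plan(p,R,14)
E
```

```text
hub [438.53899359 -34.41481679 100.        ] 0.0 0.0
lens [742.39195036 -90.22180252 166.        ] 308.93533141975354 -10.407211321789854
ring [597.6636696  -63.06221515 140.        ] 161.68282515056572 -10.205702446301105
beetle [741.57020713   7.83656755  25.        ] 305.96257264626803 7.93752929171183
[436.23507473 -33.69197123 369.30335071]
dist 670.7626506636351 deg 100.07683374781698
1-shot tool shift mm [-429.1 -514.3   35.3] rot deg [-48.5 -43.7  75.8]
-0.307 -0.367 0.025 -0.0577 -0.0521 0.0903 -1
-0.339 -0.338 0.021 -0.0577 -0.0521 0.0903 -1
-0.368 -0.306 0.021 -0.0577 -0.0521 0.0903 -1
-0.394 -0.271 0.025 -0.0577 -0.0521 0.0903 -1
-0.417 -0.235 0.031 -0.0577 -0.0521 0.0903 -1
-0.435 -0.197 0.042 -0.0577 -0.0521 0.0903 -1
-0.449 -0.158 0.055 -0.0577 -0.0521 0.0903 -1
-0.459 -0.119 0.071 -0.0577 -0.0521 0.0903 -1
-0.464 -0.08 0.091 -0.0577 -0.0521 0.0903 -1
-0.464 -0.042 0.112 -0.0577 -0.0521 0.0903 -1
-0.459 -0.006 0.136 -0.0577 -0.0521 0.0903 -1
-0.45 0.028 0.161 -0.0577 -0.0521 0.0903 -1
-0.437 0.06 0.188 -0.0577 -0.0521 0.0903 -1
-0.418 0.088 0.216 -0.0577 -0.0521 0.0903 -1
```

The measurements agree: lens at 309 mm from the hinge, ring at 162 mm, arm bearing −10.2°, and the beetle 18.1° to its left.

```bash
sed -i 's/-9.9/-10.2/' h.py
python3 -m jog '-0.31 -0.37 0.02 -0.058 -0.052 0.09 -1; -0.34 -0.34 0.02 -0.058 -0.052 0.09 -1; -0.37 -0.31 0.02 -0.058 -0.052 0.09 -1; -0.39 -0.27 0.025 -0.058 -0.052 0.09 -1; -0.42 -0.235 0.03 -0.058 -0.052 0.09 -1'
python3 -m jog '-0.435 -0.2 0.04 -0.058 -0.052 0.09 -1; -0.45 -0.16 0.055 -0.058 -0.052 0.09 -1; -0.46 -0.12 0.07 -0.058 -0.052 0.09 -1; -0.46 -0.08 0.09 -0.058 -0.052 0.09 -1; -0.46 -0.04 0.11 -0.058 -0.052 0.09 -1'
python3 -m jog '-0.46 -0.005 0.135 -0.058 -0.052 0.09 -1; -0.45 0.03 0.16 -0.058 -0.052 0.09 -1; -0.44 0.06 0.19 -0.058 -0.052 0.09 -1; -0.42 0.09 0.215 -0.058 -0.052 0.09 -1; 0 0 0 0 0 0 -1'
python3 - <<'E'
from h import *
s=sense();print(s["joint_pos"].round(1),s["tool_pos"])
p,R=goal(A,137,70);plan(p,R,4)
E
```

```text
time: 0.82
tool_pos: [260.8, 357.1, 392.7]
tcp_rot: [159.2, 10.7, 134.8]
ft_force: [0.7, -0.1, 0.3]
finger_gap: 85.4
grip_force: 0.0
time: 1.45
tool_pos: [369.4, 146.2, 378.1]
tcp_rot: [136.4, 9.5, 103.2]
ft_force: [-0.4, 1.1, -0.5]
finger_gap: 85.1
grip_force: 0.0
time: 2.08
tool_pos: [452.9, -27.7, 370.0]
tcp_rot: [120.4, 0.3, 79.7]
ft_force: [-0.4, 0.8, -0.3]
finger_gap: 85.4
grip_force: 0.0
[ -9.7 -44.6 140.   -1.5  24.9   1.4] [452.9269202  -27.70584206 369.96885794]
dist 82.5906190587592 deg 0.4761722243180648
1-shot tool shift mm [ -8.5 -77.4  27.6] rot deg [-0.4  0.2  0.2]
-0.021 -0.193 0.069 -0.0016 0.0009 0.0008 -1
-0.021 -0.194 0.069 -0.0016 0.0009 0.0008 -1
-0.022 -0.194 0.068 -0.0016 0.0009 0.0008 -1
-0.022 -0.194 0.068 -0.0016 0.0009 0.0008 -1
```

```bash

python3 - <<'E'
from h import *
s=snapshot("wrist");cv2.imwrite("pics/w1.png",s["img"][:,:,::-1])
rc,R=goal(A,137,0,0,0,0,0)
print(rc)
for q in ([0,0,0],[24.5,0,0],[-24.5,0,0],[0,24.5,0],[0,-24.5,0]):print(q,proj(s,rc+R.apply(q)))
q=sense();Rt=Ro.from_euler('xyz',q["tcp_rot"],degrees=True);E=np.array(s["extrinsics"])
print("cam in tool",Rt.inv().apply(E[:3,3]-q["tool_pos"]),Rt.inv().apply(E[:3,2]))
p,R=goal(A,137,42);print(p);plan(p,R,3)
E
```

```text
[597.43968849 -62.68772793 137.        ]
[0, 0, 0] [ 98.84813194 233.67193189]
[24.5, 0, 0] [ 93.01726604 199.8364732 ]
[-24.5, 0, 0] [104.32040782 265.42655764]
[0, 24.5, 0] [133.83580058 233.85268151]
[0, -24.5, 0] [ 63.90289631 233.49140149]
cam in tool [74.17695792  0.94015458 31.00514791] [-2.96919653e-01  1.31889468e-04  9.54902457e-01]
[460.10201189 -37.97677962 275.3030427 ]
dist 95.7665355452723 deg 0.5395785927933494
1-shot tool shift mm [ -9.6 -77.   56.1] rot deg [-0.4  0.1  0.3]
-0.032 -0.257 0.187 -0.0025 0.0005 0.0016 -1
-0.032 -0.257 0.186 -0.0025 0.0005 0.0016 -1
-0.033 -0.258 0.186 -0.0025 0.0005 0.0016 -1
```

View pics/w1.png

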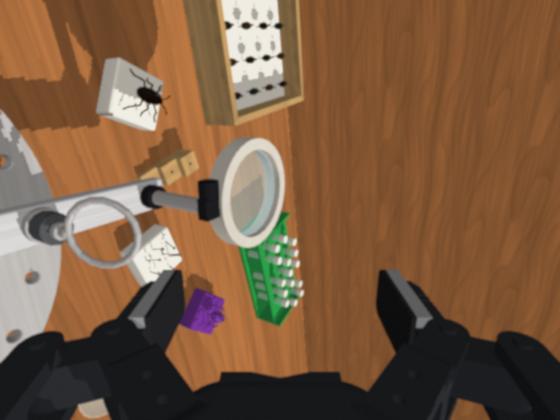

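The ring centre is at about (102,234), against a predicted (99,234), so the estimate is within about 2 mm. The lower finger is on the left, with its tip near (150–185, 275). Next I'll move to the pre-insertion pose.

```bash

python3 -m jog '-0.032 -0.257 0.187 0 0 0 -1; -0.032 -0.257 0.187 0 0 0 -1; -0.032 -0.257 0.187 0 0 0 -1; 0 0 0 0 0 0 -1'
python3 - <<'E'
from h import *
s=snapshot("wrist");cv2.imwrite("pics/w2.png",s["img"][:,:,::-1])
rc,R=goal(A,139,0,0,0,0,0)
for q in ([0,0,0],[24.5,0,0],[-24.5,0,0],[0,24.5,0],[0,-24.5,0]):print(q,proj(s,rc+R.apply(q)))
q=sense();Rt=Ro.from_euler('xyz',q["tcp_rot"],degrees=True)
print(q["joint_pos"].round(1))
for y in(-42.5,-57):
  for z in (150,160,173):
    for x in(11,-11):print(x,y,z,proj(s,q["tool_pos"]+Rt.apply([x,y,z])).round(0))
p,R=goal(A,139,42);print(p);plan(p,R,1)
E
```

```text
time: 2.62
tool_pos: [464.9, -35.6, 275.6]
tcp_rot: [120.8, 0.3, 80.1]
ft_force: [1.2, 0.8, 0.2]
finger_gap: 85.0
grip_force: 0.0
[0, 0, 0] [186.27536856 267.32296457]
[24.5, 0, 0] [182.5533487  222.87278672]
[-24.5, 0, 0] [189.69945307 308.21505322]
[0, 24.5, 0] [233.19942012 267.91982617]
[0, -24.5, 0] [139.49539869 266.72793566]
[-11.  -32.  143.1   5.1   9.6  -5.9]
11 -42.5 150 [177. 277.]
-11 -42.5 150 [181. 324.]
11 -42.5 160 [184. 266.]
-11 -42.5 160 [188. 310.]
11 -42.5 173 [191. 253.]
-11 -42.5 173 [195. 294.]
11 -57 150 [141. 277.]
-11 -57 150 [147. 324.]
11 -57 160 [150. 266.]
-11 -57 160 [156. 310.]
11 -57 173 [161. 253.]
-11 -57 173 [165. 294.]
[460.10201189 -37.97677962 277.3030427 ]
dist 5.482247287723482 deg 0.7946906416325524
1-shot tool shift mm [-3.1 -1.9 -4.1] rot deg [-0.7 -0.1  0.4]
-0.031 -0.019 -0.041 -0.0109 -0.0022 0.0073 -1
```

View pics/w2.png

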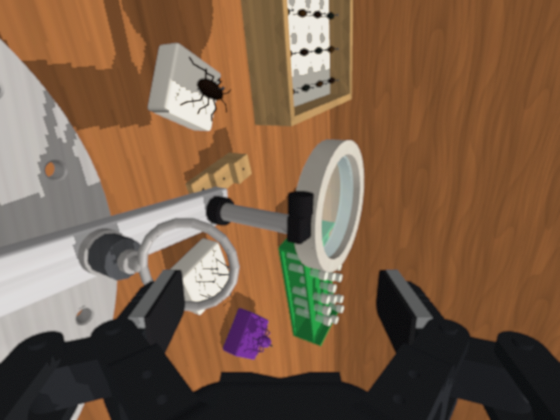

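The ring spans u 139–239 and v 218–310, centre about (189,265). The lower fingertip's front edge is at (152–184, 270), so the finger is nearly in line with the ring axis. I'll insert about 40 mm.

```bash

python3 -m jog '-0.01 0 0.1 0 0 0 -1; -0.01 -0.005 0.1 0 0 0 -1; 0 0 0.1 0 0 0 -1; 0 0 0.1 0 0 0 -1; 0 0 0 0 0 0 -1'
python3 - <<'E'
from h import *
s=snapshot("wrist");a=s["img"][:,:,::-1];t=snapshot("scene")["img"][150:240,220:340,::-1]
c=np.zeros((420,800,3),np.uint8);c[:,:480]=a[:,60:540];c[:240,480:]=cv2.resize(t,(320,240),interpolation=cv2.INTER_CUBIC);cv2.imwrite("pics/w3.png",c)
print(sense()["joint_pos"].round(1))
p,R=goal(A,139,0,tip=158);plan(p,R,1)
E
```

```text
time: 3.3
tool_pos: [499.0, -44.0, 258.0]
tcp_rot: [120.4, 0.3, 80.1]
ft_force: [0.2, -0.1, 0.2]
finger_gap: 85.2
grip_force: 0.0
[-11.3 -20.8 138.1  19.    3.3 -20. ]
dist 2.8277556895625455 deg 0.5971409332189473
1-shot tool shift mm [-0.7 -2.7  0.5] rot deg [-0.4 -0.1  0.4]
-0.007 -0.027 0.005 -0.0071 -0.0016 0.0068 -1
```

View pics/w3.png

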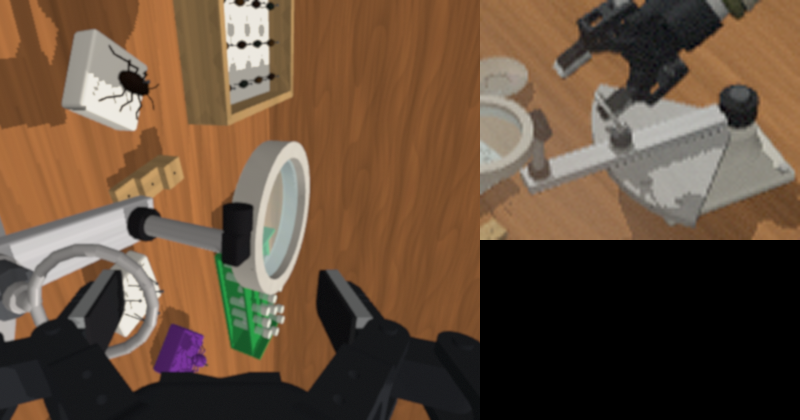

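The finger is through the ring with no contact. The wrist is close to its singularity (j5 about 3°), so I'll tilt 10° steeper about the fingertip.

```bash

python3 -m jog '0 0.065 0.025 0.042 0 0 -1; 0 0.065 0.025 0.042 0 0 -1; 0 0.065 0.025 0.042 0 0 -1; 0 0.065 0.025 0.042 0 0 -1; 0 0 0 0 0 0 -1'
python3 - <<'E'
from h import *
s=sense();print(s["joint_pos"].round(1),s["ft_force"])
R=Ro.from_euler('xyz',s["tcp_rot"],degrees=True);rc=goal(A,138.5,0,0,0,0,0)[0]
print("ring in tool",R.inv().apply(rc-s["tool_pos"]),"up",R.inv().apply([0,0,1]))
E
```

```text
time: 4.03
tool_pos: [521.6, -48.6, 274.3]
tcp_rot: [130.4, 0.3, 80.0]
ft_force: [-0.0, -0.3, 0.1]
finger_gap: 85.5
grip_force: 0.0
[-11.2 -17.4 130.3   2.3  17.6  -3.2] [-0.00404679 -0.30047534  0.07790416]
ring in tool [ 7.44826665e-02 -5.34063930e+01  1.46769883e+02] up [-0.00596527  0.76130324 -0.64836856]
```

```bash

python3 -m jog '0 0.038 -0.032 0 0 0 -1; 0 0.023 -0.019 0 0 0 -1; 0 0 0 0 0 0 -1'
python3 -m jog '0 0.015 -0.013 0 0 0 -1; 0 0.015 -0.013 0 0 0 -1;0 0 0 0 0 0 -1'
python3 -m jog '0 0.015 -0.013 0 0 0 -1; 0 0.015 -0.013 0 0 0 -1;0 0 0 0 0 0 -1'
```

```text
time: 4.4
tool_pos: [521.2, -48.5, 280.9]
tcp_rot: [130.5, 0.3, 80.0]
ft_force: [0.6, 0.4, 0.6]
finger_gap: 85.1
grip_force: 0.0
time: 4.78
tool_pos: [521.3, -48.6, 284.7]
tcp_rot: [130.5, 0.3, 80.0]
ft_force: [0.2, 0.7, -0.2]
finger_gap: 85.5
grip_force: 0.0
time: 5.15
tool_pos: [520.8, -48.5, 287.7]
tcp_rot: [130.7, 0.3, 80.0]
ft_force: [-1.7, -0.1, -3.7]
finger_gap: 85.6
grip_force: 1.6
```

```bash

python3 -m jog '0 0.015 -0.013 0 0 0 -1; 0 0.015 -0.013 0 0 0 -1;0 0 0 0 0 0 -1'
python3 -m jog '0 0.015 -0.013 0 0 0 -1; 0 0.015 -0.013 0 0 0 -1;0 0 0 0 0 0 -1'
python3 -m jog '0 0.015 -0.013 0 0 0 -1; 0 0.015 -0.013 0 0 0 -1;0 0 0 0 0 0 -1'
```

```text
time: 5.52
tool_pos: [520.9, -48.4, 292.0]
tcp_rot: [130.6, 0.3, 80.0]
ft_force: [-2.4, -1.8, -4.3]
finger_gap: 85.2
grip_force: 2.8
time: 5.9
tool_pos: [521.0, -48.4, 296.2]
tcp_rot: [130.6, 0.3, 80.0]
ft_force: [-3.5, -0.9, -6.1]
finger_gap: 85.6
grip_force: 3.4
time: 6.28
tool_pos: [521.1, -48.4, 300.3]
tcp_rot: [130.6, 0.3, 80.0]
ft_force: [-4.9, -0.2, -6.5]
finger_gap: 85.2
grip_force: 3.8
```

The force follows the spring (about 6.5 N, so roughly 13 mm of lift). Next is the first half of the swing.

```bash

python3 -m jog '0.03 0 0 0 0 0 -1; 0.04 -0.001 -0.001 0 0 0 -1; 0.04 -0.002 -0.003 0 0 0 -1; 0 0 0 0 0 0 -1'
python3 -m jog '0.05 -0.004 -0.005 0 0 0 -1; 0.05 -0.005 -0.006 0 0 0 -1; 0.04 -0.005 -0.006 0 0 0 -1; 0 0 0 0 0 0 -1'
python3 - <<'E'
from h import *
t=snapshot("top");s=t["img"][135:255,245:345,::-1];cv2.imwrite("pics/t4.png",cv2.resize(s,(500,600),interpolation=cv2.INTER_CUBIC))
E
```

```text
time: 6.78
tool_pos: [522.4, -36.9, 299.9]
tcp_rot: [130.6, 0.3, 80.1]
ft_force: [-5.6, 1.8, -6.7]
finger_gap: 85.6
grip_force: 4.0
time: 7.28
tool_pos: [522.6, -22.7, 299.8]
tcp_rot: [130.6, 0.3, 80.1]
ft_force: [-6.5, 0.3, -7.6]
finger_gap: 85.4
grip_force: 3.8
```

View pics/t4.png

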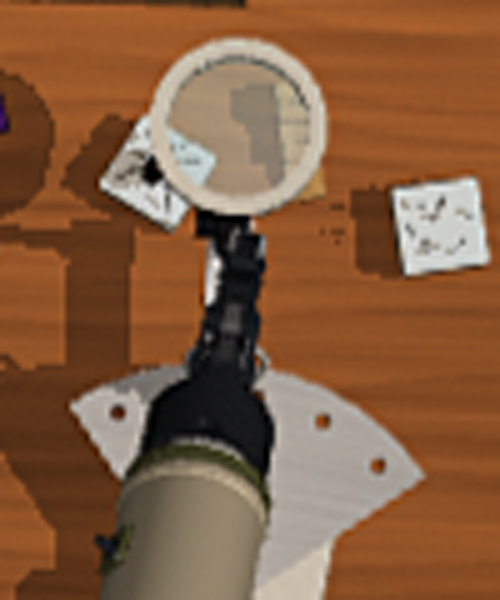

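The arm swings freely, and the lens is now at full-image (292.6,160.4), about halfway there.

```bash
cat >> h.py <<'E'
def bearing(u,v):
    s=snapshot("top");d=ray(s,u,v,166)[:2]-ray(s,287,258.75,100)[:2];return np.degrees(np.arctan2(d[1],d[0])),np.hypot(*d)
E
python3 - <<'E'
from h import *
print(bearing(292.6,160.4),bearing(307.5,162.5))
s=sense();R=Ro.from_euler('xyz',s["tcp_rot"],degrees=True)
for a in(-3,-2,-1,7.6):
  rc=goal(np.radians(a),151,0,0,0,0,0)[0];print(a,"ring in tool",R.inv().apply(rc-s["tool_pos"]))
E
```

```text
(np.float64(-1.6172431819037623), np.float64(309.3953564905173)) (np.float64(-10.407211321789854), np.float64(308.93533141975354))
-3 ring in tool [ -5.25126012 -61.20368193 157.17431672]
-2 ring in tool [ -2.44779876 -61.4312711  156.88624693]
-1 ring in tool [  0.34883379 -61.6907192  156.56111665]
7.6 ring in tool [ 23.99447117 -65.22291052 152.25269133]
```

```bash

python3 -m jog '0.04 -0.005 0 0 0 0 -1; 0.05 -0.007 0 0 0 0 -1; 0.05 -0.008 0 0 0 0 -1; 0.04 -0.006 0 0 0 0 -1; 0 0 0 0 0 0 -1'
python3 -m jog '0 -0.025 0.022 0 0 0 -1; 0 -0.025 0.022 0 0 0 -1; 0 0 0 0 0 0 -1'
python3 -m jog '0 -0.025 0.022 0 0 0 -1; 0 -0.025 0.022 0 0 0 -1; 0 -0.015 0.013 0 0 0 -1; 0 0 0 0 0 0 -1'
python3 - <<'E'
from h import *
t=snapshot("top")["img"][135:255,245:325,::-1];s=snapshot("wrist")["img"][:,:400,::-1]
c=np.zeros((570,780,3),np.uint8);c[:,:380]=cv2.resize(t,(380,570),interpolation=cv2.INTER_CUBIC);c[:420,380:]=s;cv2.imwrite("pics/t5.png",c)
E
```

```text
time: 8.05
tool_pos: [523.5, -5.1, 297.0]
tcp_rot: [130.8, 0.4, 80.0]
ft_force: [-12.4, -1.4, -5.4]
finger_gap: 85.6
grip_force: 5.7
time: 8.43
tool_pos: [525.0, -5.3, 292.8]
tcp_rot: [130.4, 0.3, 80.0]
ft_force: [-4.2, -2.3, -2.8]
finger_gap: 85.4
grip_force: 3.0
time: 8.93
tool_pos: [524.8, -5.3, 283.5]
tcp_rot: [130.5, 0.3, 80.0]
ft_force: [-0.5, -0.2, 0.2]
finger_gap: 85.3
grip_force: 0.0
```

View pics/t5.png

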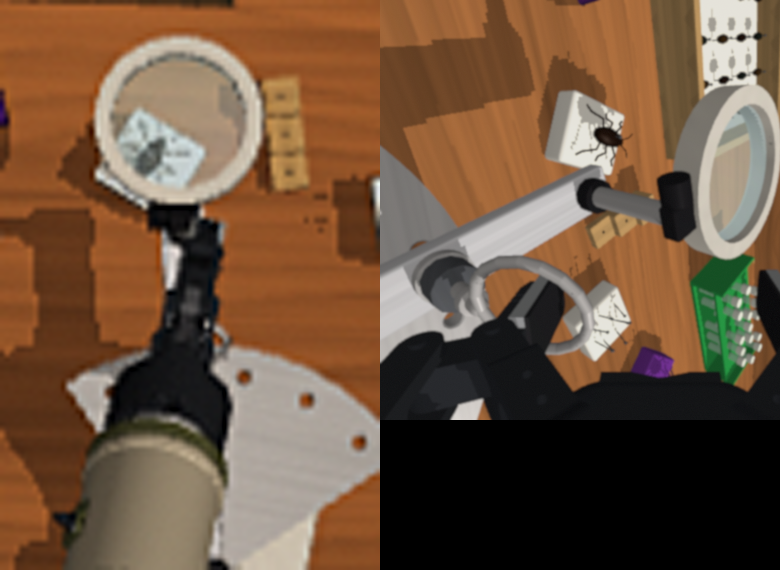

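The lens is at full-image (282.5,159.8), and the finger is loose inside the ring with the pin riding on the plate.

```bash
python3 - <<'E'
from h import *
a=bearing(282.5,159.8);print(a)
s=sense();R=Ro.from_euler('xyz',s["tcp_rot"],degrees=True)
for q in(a[0],7.7):
  rc=goal(np.radians(q),147 if q<7 else 138,0,0,0,0,0)[0];print(q,"ring in tool",R.inv().apply(rc-s["tool_pos"]))
E
python3 -m jog '0.04 0 0 0 0 0 -1; 0.02 0 0 0 0 0 -1; 0 0 0 0 0 0 -1'
```

```text
(np.float64(4.261259177045589), np.float64(311.18120879293826))
4.261259177045589 ring in tool [ -2.61520808 -53.8270333  146.82209116]
7.7 ring in tool [  6.77943087 -62.36664054 150.60634016]
time: 9.45
tool_pos: [525.6, 0.5, 283.0]
tcp_rot: [130.6, 0.3, 80.0]
ft_force: [-1.3, -2.1, 1.1]
finger_gap: 85.4
grip_force: 0.9
```

```bash

python3 -m jog '-0.03 0 0 0 0 0 -1; 0 -0.05 0.03 0 0 0 -1; 0 -0.04 0.02 0 0 0 -1; 0 0 0 0 0 0 -1'
python3 -m jog '0.03 0 0 0 0 0 -1; 0.02 0 0 0 0 0 -1; 0.01 0 0 0 0 0 -1; 0 0 0 0 0 0 -1'
python3 -m jog '0.01 0 0 0 0 0 -1; 0.01 0 0 0 0 0 -1; 0 0 0 0 0 0 -1'
python3 -m jog '0.01 0 0 0 0 0 -1; 0.01 0 0 0 0 0 -1; 0 0 0 0 0 0 -1'
```

```text
time: 9.95
tool_pos: [522.5, -2.2, 271.8]
tcp_rot: [130.7, 0.3, 80.0]
ft_force: [-0.3, 0.3, -0.9]
finger_gap: 85.5
grip_force: 0.0
time: 10.45
tool_pos: [524.0, 3.6, 272.9]
tcp_rot: [130.6, 0.3, 80.0]
ft_force: [-2.6, -3.2, 0.6]
finger_gap: 85.5
grip_force: 1.8
time: 10.82
tool_pos: [524.2, 5.2, 272.7]
tcp_rot: [130.6, 0.4, 80.0]
ft_force: [-5.8, -6.9, 1.9]
finger_gap: 85.5
grip_force: 3.7
time: 11.2
tool_pos: [524.7, 7.9, 272.8]
tcp_rot: [130.6, 0.3, 80.0]
ft_force: [-0.5, -1.2, -0.4]
finger_gap: 85.4
grip_force: 0.1
```

```bash

python3 -m jog '0.01 0 0 0 0 0 -1; 0 0 0 0 0 0 -1'
python3 -m jog '0.01 0 0 0 0 0 -1; 0 0 0 0 0 0 -1'
```

```text
time: 11.45
tool_pos: [524.9, 8.8, 272.8]
tcp_rot: [130.6, 0.3, 80.0]
ft_force: [-0.1, 0.2, -0.9]
finger_gap: 85.2
grip_force: 0.5
time: 11.7
tool_pos: [525.0, 9.7, 272.8]
tcp_rot: [130.6, 0.3, 80.0]
ft_force: [-1.0, -0.4, 0.3]
finger_gap: 85.6
grip_force: 0.7
```

```bash
python3 - <<'E'
from h import *
t=snapshot("top")["img"][135:255,245:325,::-1];s=snapshot("wrist")["img"][:,:400,::-1]
c=np.zeros((570,780,3),np.uint8);c[:,:380]=cv2.resize(t,(380,570),interpolation=cv2.INTER_CUBIC);c[:420,380:]=s;cv2.imwrite("pics/t6.png",c)
w=snapshot("wrist")
for a in(5,6,7,7.7,8.5):
  for z in(137,147):
    rc,R=goal(np.radians(a),z,0,0,0,0,0);print(a,z,proj(w,rc).round(0)+[380,0],*[(proj(w,rc+R.apply(q))+[380,0]).round(0) for q in([0,24.5,0],[0,-24.5,0],[24.5,0,0],[-24.5,0,0])])
E
```

```text
5 137 [535. 335.] [589. 336.] [485. 334.] [513. 291.] [553. 372.]
5 147 [548. 346.] [605. 348.] [496. 344.] [526. 301.] [566. 383.]
6 137 [533. 330.] [587. 331.] [483. 330.] [509. 287.] [552. 367.]
6 147 [546. 341.] [603. 342.] [493. 340.] [522. 296.] [565. 378.]
7 137 [530. 326.] [584. 326.] [480. 325.] [505. 282.] [551. 362.]
7 147 [543. 336.] [601. 337.] [490. 335.] [518. 291.] [564. 374.]
7.7 137 [528. 322.] [583. 322.] [478. 323.] [502. 278.] [550. 359.]
7.7 147 [541. 333.] [599. 333.] [488. 332.] [515. 288.] [563. 370.]
8.5 137 [526. 319.] [581. 318.] [476. 319.] [499. 274.] [549. 355.]
8.5 147 [539. 329.] [597. 329.] [486. 329.] [512. 284.] [562. 366.]
```

View pics/t6.png

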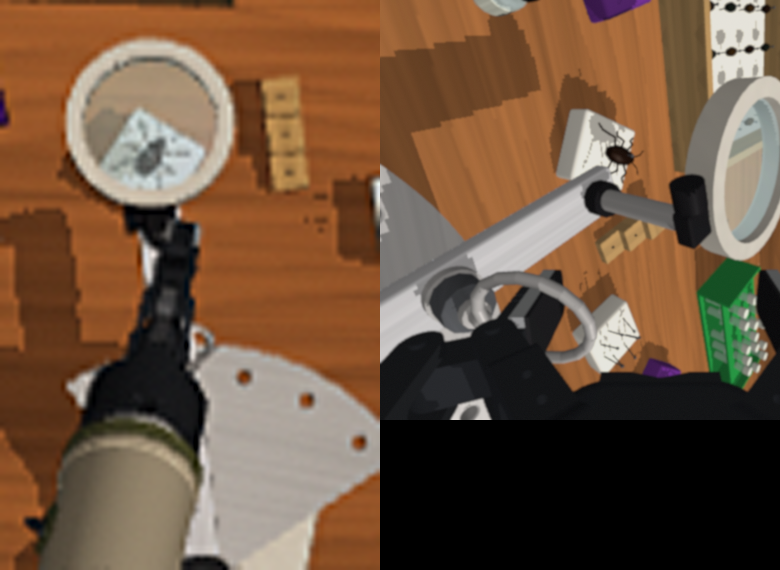

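```bash
python3 - <<'E'
from h import *
print(bearing(276.4,160.7))
w=snapshot("wrist");th=np.linspace(0,6.28,90)
for a in(6,7,7.7,8.5,9.5,10.5):
  for z in(137,142,147):
    rc,R=goal(np.radians(a),z,0,0,0,0,0);P=np.array([proj(w,rc+R.apply([27*np.cos(t),27*np.sin(t),0])) for t in th])+[380,0]
    print(a,z,P.min(0).round(0),P.max(0).round(0))
c=w["img"][240:380,60:260,::-1];cv2.imwrite("pics/c7.png",cv2.resize(c,(800,560),interpolation=cv2.INTER_CUBIC))
E
```

```text
(np.float64(7.838124901298106), np.float64(309.82497309007306))
6 137 [471. 282.] [595. 370.]
6 142 [476. 286.] [603. 376.]
6 147 [481. 291.] [611. 382.]
7 137 [467. 277.] [593. 366.]
7 142 [472. 281.] [601. 371.]
7 147 [478. 286.] [609. 377.]
7.7 137 [465. 273.] [592. 363.]
7.7 142 [470. 278.] [600. 368.]
7.7 147 [475. 282.] [608. 374.]
8.5 137 [462. 269.] [590. 359.]
8.5 142 [467. 274.] [598. 364.]
8.5 147 [472. 278.] [607. 370.]
9.5 137 [458. 264.] [588. 354.]
9.5 142 [463. 269.] [596. 360.]
9.5 147 [468. 273.] [604. 365.]
10.5 137 [453. 259.] [586. 350.]
10.5 142 [458. 263.] [594. 355.]
10.5 147 [463. 268.] [602. 360.]
```

View pics/c7.png

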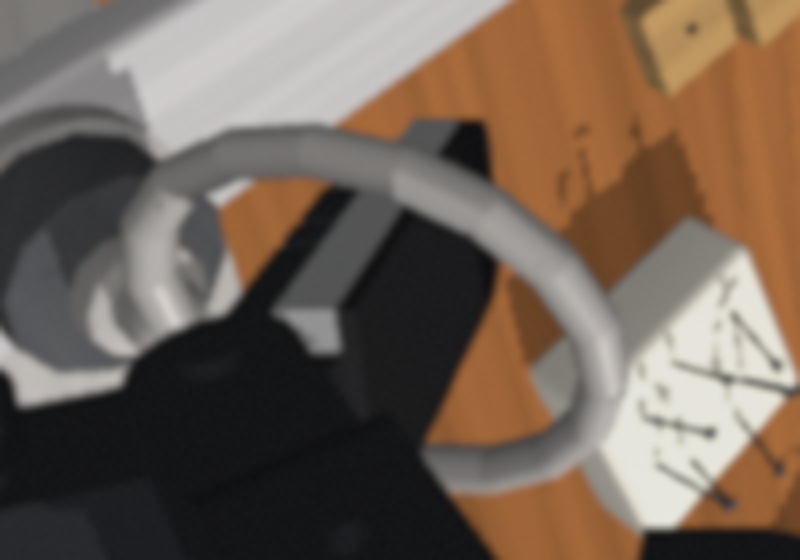

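The ring's bounding box (u 470–596, v 271–363) and the lens bearing (7.84°) match the pin being home in the new hole. A gentle push should meet resistance if so.

```bash

python3 -m jog '0.01 0 0 0 0 0 -1; 0 0 0 0 0 0 -1'|grep ft
python3 -m jog '0.01 0 0 0 0 0 -1; 0 0 0 0 0 0 -1'|grep ft
python3 -m jog '0.01 0 0 0 0 0 -1; 0 0 0 0 0 0 -1'|grep ft
```

```text
ft_force: [-2.0, -2.0, 0.7]
ft_force: [-3.5, -3.8, 0.1]
ft_force: [-4.9, -7.4, 1.3]
```

```bash

python3 -m jog '0.01 0 0 0 0 0 -1; 0 0 0 0 0 0 -1'|grep ft
python3 - <<'E'
from h import *
w=snapshot("top");g=cv2.cvtColor(w["img"],cv2.COLOR_RGB2GRAY)[135:190,250:305]
print(cv2.HoughCircles(cv2.resize(g,None,fx=4,fy=4,interpolation=cv2.INTER_CUBIC),cv2.HOUGH_GRADIENT,1,100,param1=100,param2=20,minRadius=60,maxRadius=80))
E
```

```text
ft_force: [-5.4, -9.5, 2.0]
[[[103.5 102.5  71.6]]]
```

Resistance has risen to about 11 N and the lens hasn't moved, so the pin is locked home. I'll centre the finger in the ring and withdraw.

```bash

python3 -m jog '-0.05 0 0 0 0 0 -1; -0.05 0 0 0 0 0 -1; 0 0 0 0 0 0 -1'
python3 - <<'E'
from h import *
s=sense();R=Ro.from_euler('xyz',s["tcp_rot"],degrees=True)
rc,Rr=goal(np.radians(7.7),138.5,0,0,0,0,0);print("ring in tool",R.inv().apply(rc-s["tool_pos"]),"ring normal",R.inv().apply(Rr.apply([0,0,1])),s["joint_pos"].round(1))
E
```

```text
time: 13.38
tool_pos: [524.2, 3.5, 273.2]
tcp_rot: [130.5, 0.3, 80.0]
ft_force: [-0.2, -0.6, -0.2]
finger_gap: 85.5
grip_force: 0.0
ring in tool [ -1.98064638 -53.00799063 145.26260352] ring normal [0.26583786 0.15691059 0.95116208] [ -3.3 -16.7 129.8 -17.   18.3  20.4]
```

```bash

python3 -m jog '-0.02 -0.03 0 0 0 0 -1; 0 0 -0.1 0 0 0 -1; 0 0 -0.1 0 0 0 -1; 0 0 0 0 0 0 -1'
python3 -m jog '0 0 -0.15 0 0 0 -1; 0 0 -0.15 0 0 0 -1; 0 0 0 0 0 0 -1; 0 0 0 0 0 0 -1'
python3 - <<'E'
from h import *
w=snapshot("top");g=cv2.cvtColor(w["img"],cv2.COLOR_RGB2GRAY)[135:190,250:305]
c=cv2.HoughCircles(cv2.resize(g,None,fx=4,fy=4,interpolation=cv2.INTER_CUBIC),cv2.HOUGH_GRADIENT,1,100,param1=100,param2=20,minRadius=60,maxRadius=80)[0,0]
print(c,bearing(250+c[0]/4,135+c[1]/4))
s=sense();R=Ro.from_euler('xyz',s["tcp_rot"],degrees=True)
rc=goal(np.radians(7.7),138.5,0,0,0,0,0)[0];print("ring in tool",R.inv().apply(rc-s["tool_pos"]),s["joint_pos"].round(1),s["qd"].round(1))
E
```

```text
time: 13.88
tool_pos: [506.7, 4.9, 284.0]
tcp_rot: [130.5, 0.3, 80.0]
ft_force: [0.4, -0.3, 0.2]
finger_gap: 85.4
grip_force: 0.0
time: 14.38
tool_pos: [484.6, 8.8, 302.8]
tcp_rot: [130.6, 0.3, 80.0]
ft_force: [-0.1, -0.2, -0.8]
finger_gap: 85.1
grip_force: 0.0
[103.5 102.5  71.4] (np.float64(8.13678721700933), np.float64(310.2477891659238))
ring in tool [-9.56061363e-03 -4.89217065e+01  1.94733058e+02] [ -2.8 -28.  134.6 -13.6  24.9  16.8] [ 0.  -0.1  0.2  0.2  0.2 -0.1]
```

```bash
python3 - <<'E'
from h import *
g=cv2.imread("pics/top0.png",0)[135:190,280:335]
c=cv2.HoughCircles(cv2.resize(g,None,fx=4,fy=4,interpolation=cv2.INTER_CUBIC),cv2.HOUGH_GRADIENT,1,100,param1=100,param2=20,minRadius=60,maxRadius=80)[0,0]
print(c,bearing(280+c[0]/4,135+c[1]/4))
E
```

```text
[108.5 107.5  69.5] (np.float64(-10.119913892482394), np.float64(310.6456030310463))
```

```bash
python3 -c "
from bench import *
print(hand_in())"
```

```text
the job is handed in; nothing more can be done
None
```

I handed the job in with the magnifier swung one hole to the left, over the beetle: about 18.3° measured against 18° between holes. The pin resisted a firm side push, so it looks fully home, and the robot is clear of everything; hand-in returned no verdict.

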